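# Pull-check of a spring tension gauge

### The job

Lift the wound coil off the gauge's upright post and set it down flat in the empty blue tray. Then draw the post out, away from the gauge's housing, until the drag pointer it carries along stands between the two prongs of the marker on the scale - no further, because the pointer stays at the farthest pull - and ease the post back home without letting it snap. Move the pointer only by pulling the post, do not touch the marker, and leave everything else on the bench as it is.

Things in the scene. Friction and masses are not known exactly. Their poses are not given: they have to be found in the camera images.
- gauge: fixed spring gauge. Origin on the bench under the middle of the housing's front face. Its x axis points from the post into the housing; the post is pulled along -x. Dark base plate 290 x 90 x 8 (x from -120 to +170). Light grey housing x 0 to 170, y +-45, top at z 50. On the housing top the pointer and marker stand up to z 63; ticks are 5 mm apart.
- drawbar: flat aluminium bar (16 wide, top at z 20) with the post on its end. Home: frame as the gauge; slides up to 105 along -x. Return force 1.5 N; after a free play of 4 to 22 (unknown, new each time) it takes up the main spring: a step of 5 N, then 1.2 N per cm, under 17 N. From then on an inner slide moves with it and carries the pointer along mm for mm once it meets it.
- post_top (a point): middle of the top of the upright steel post, diameter 12, z 65; at home x = -75 in the gauge's frame, so 69 mm are free between the post and the housing. The post has a foot flange, diameter 28, top at z 24, on which the coil rests.
- pointer: the drag pointer as a whole (its frame is the gauge frame when it stands at zero)
- rider: the marker as a whole (its frame is the gauge frame when it stands at zero)
- pointer_tip (a point): drag pointer: small dark steel arrow on top of the housing. This point is at its tip (z 58), on the scale's centre line, parallel to the gauge's x axis. Pushed along -x by the inner slide; it stays where it was left by friction and does not come back.
- rider_notch (a point): marker: dark steel rider on top of the housing with two prongs, 8 mm clear between them. This point is midway between the prongs, on the same line as the pointer's tip (the distance between the two points is what the pointer has still to travel, 18 mm or more at the start).
- coil: wound copper coil with two grey flanges: outer diameter 46, height 28, bore 19, 90 g, standing loose on the post's flange around the post. Origin at the middle of its underside, z up.
- tray: empty blue tray, fixed, 160 (x) x 110 (y) outside, 25 high, walls and floor 5. Origin at the middle of its underside. It stands to the left or the right of the gauge.
- pin_tray: the same blue tray filled with metal pins, on the other side of the gauge.
- screwdriver: bystander: screwdriver, 170 long, lying near the robot, origin in the middle
- tweezers: bystander: steel tweezers, 125 long, lying near the robot
- clip: bystander: test clip, 75 long, 18 high
- bobbin: bystander: empty bobbin, diameter 34, 25 high
- jar: bystander: small jar, diameter 44, 50 high
- weight: bystander: brass weight, diameter 28, 36 high
- block: bystander: steel block 35 x 20 x 14
Things that resemble listed ones, but are neither listed nor needed, are in the scene too. Leave any green or pink look-alike of the coil alone.

How it is judged:
By the outcome, as a careful person would: the job done as asked, in the order asked, and still so for the second after the job is handed in, with the robot touching nothing.
It also fails if it takes over 61 s, if anything falls off the work surface, if the arm or the gripper's body presses on something with over 40 N, if the wrist force passes 120 N, or if a joint passes its speed limit or range.

### The arm

A 7-joint arm with a two-finger parallel gripper is mounted at the origin on the work surface. World frame = base frame: x ahead of the robot, y to its left, z up, the work surface at z = 0. Lengths are in m, angles in degrees, forces in N, time in s.
With the tool pointing down it reaches from about 0.425 to 0.875 m from the base axis. Payload 4.7 kg.
Tool frame: the origin (TCP) lies on the centre line of the jaws, within the pads' length; the fingertips stand 17 mm ahead of it and the grasp point (between the pads) lies 2 mm behind it; z points along the fingers, y is the line along which they close (so a half turn about z gives the same grasp; the last joint's range is limited). The gripper opens to 87 mm and grips with 3 to 60 N. Pads are 19 mm wide; open, the fingers measure 117 mm over their backs; the gripper's body (75 mm by 190 mm) begins 51 mm behind the grasp point.
Start: joints at [-72.703, 18.392, -4.016, 83.108, 1.295, 78.541, -3.26], TCP at [0.185, 0.623, 0.24] pointing down, gripper open.
Joint ranges: [-163.93, 163.93], [-17.29, 119.83], [-79.2, 71.16], [3.27, 140.29], [-89.18, 269.18], [5.43, 117.66], [-154.24, 154.24]. Speed limits (degrees/s): [147.25, 147.25, 180, 180, 180, 180, 180].

### API

Orientations are given as [roll, pitch, yaw] about the fixed x, y, z axes, in that order (R = Rz(yaw) Ry(pitch) Rx(roll)).
In Python, from cell import env, read_camera gives the robot as it stands.
- The arm moves only by the shell command python3 -m jog 'ROWS' [FORCE]. ROWS is JSON, a list of rows, each a list of 5 numbers: the opening, from 0 (shut) to 1 (fully open), then the shift along the tool's x, y, z each as a share of 0.02 m, from -1 to 1, then the turn about the tool's z as a share of 45 degrees, from -1 to 1. In form: [[gripper, x, y, z, yaw], ...]. A call has 1 to 12 rows; each row shifts and turns the commanded pose from where the row before left it, along the tool's axes as they then stand; what a row does not reach is not made up. A row lasts 1/12 s, in which the tool goes at most 41.7 mm and 7.16 degrees, less where a joint would pass 70% of its speed; a pose out of reach is approached as far as the arm can. A call with a number of a shift or a turn outside -1 to 1 is refused whole. A call with a gripper value outside its range is refused whole. The fingers move at their own pace and stop on an object; FORCE is the grip in N (left out, the last holds). Time passes only in rows, so rows that do not move let the fingers close. It gives the time, the measured TCP pose, the force, the opening and the grip force at its end, in the units of the state.
- env.get_obs(): the state, without advancing time (a new reading comes with each control period).
- read_camera(name): name is "scene" or "top" or "wrist"; returns a dict with "color" (400x640x3 uint8, red, green, blue), "range_z" (400x640 float32, m along the optical axis (not along the pixel's ray), 0 where there is no reading), "mtx" (3x3 intrinsics, pixels), "world_from_camera" (4x4, takes a point from camera to world coordinates); the wrist camera has in their place "T_tool_cam" (4x4, takes a point from camera to tool coordinates, whose origin is the TCP and whose axes are the flange's). Camera axes: x right, y down, z forward; pixel columns grow to the right and rows downward; lengths in m; the calibration is good to about 2 mm. A picture is of the moment at which its call begins: read the wrist's pose just before it.
- env.sign_off(): hands the job in; it is judged then, once.
The state is a dict: "time_s": time; "qpos": joint angles; "joint_velocities": joint speeds; "effort": joint torques, N m; "tool_pos": TCP position; "tool_rot": TCP orientation; "force": force on the tool from outside, world axes, zero at the start; "wrist_torque": the same for the moment, N m; "grip_width": finger opening in m; "grasp_force": force on a finger pad.
Only numpy, scipy, OpenCV 4.12 (cv2) and the standard library are available. Lean on these libraries where they do the work, as an engineer would, in place of code of your own. Each camera call takes 0.05 s, during which the arm holds its last target. There are 200 camera calls.

## Working session

There is one attempt and no reset: what is moved stays moved. The work goes in short steps, Python scripts to look and compute and a shell command to move; the robot and the scene stay as the last step left them, time stands still between calls to the robot, and variables do not carry over. Pictures are saved under pics/ and viewed, at most 10 in all, crops included, and the job is handed in when it is done.

```bash
ls; mkdir -p pics; python3 - <<'E'
from cell import env, read_camera
import cv2,numpy as np
o=env.get_obs(); print(o)
for n in("scene","top"):
    r=read_camera(n); cv2.imwrite(f"pics/{n}0.png",r["color"][:,:,::-1]); np.savez(f"{n}0.npz",**r)
    print(n,r["mtx"].tolist(),np.round(r["world_from_camera"],3).tolist())
E
```

```text
pics
{'time_s': 0.0, 'qpos': array([-72.70165071,  18.43771421,  -4.01495843,  83.17403642,
         1.29590084,  78.54123034,  -3.25896868]), 'joint_velocities': array([-0.03707455, -0.07680877, -0.05481655, -0.01151885,  0.04696615,
       -0.05199118, -0.06484478]), 'effort': array([ 1.53140440e-04, -4.91287100e+01, -4.03871946e-01, -3.12535608e+01,
       -6.39124797e-02,  4.33156290e-02,  1.65786582e-04]), 'tool_pos': array([0.18441809, 0.62275021, 0.23848425]), 'tool_rot': array([-1.79892309e+02,  6.82261889e-03,  1.63512055e+02]), 'force': array([0.17736752, 0.46440253, 0.83040621]), 'wrist_torque': array([-0.022357  ,  0.024042  ,  0.03695484]), 'grasp_force': 0.0, 'grip_width': 0.08711315809140066}
scene [[461.7980792985489, 0.0, 325.3870034243115], [0.0, 461.7980792985489, 202.98377261157427], [0.0, 0.0, 1.0]] [[0.725, 0.595, -0.347, 0.94], [0.689, -0.624, 0.369, -0.384], [0.003, -0.506, -0.862, 0.949], [0.0, 0.0, 0.0, 1.0]]
top [[447.70387945625856, 0.0, 316.8963035321467], [0.0, 447.70387945625856, 202.29116518744732], [0.0, 0.0, 1.0]] [[-0.021, -0.983, 0.183, 0.404], [-1.0, 0.017, -0.023, 0.001], [0.02, -0.183, -0.983, 1.097], [0.0, 0.0, 0.0, 1.0]]
```

View pics/scene0.png

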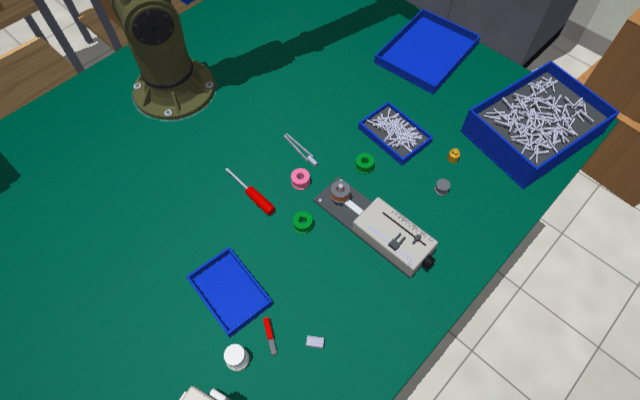

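View pics/top0.png

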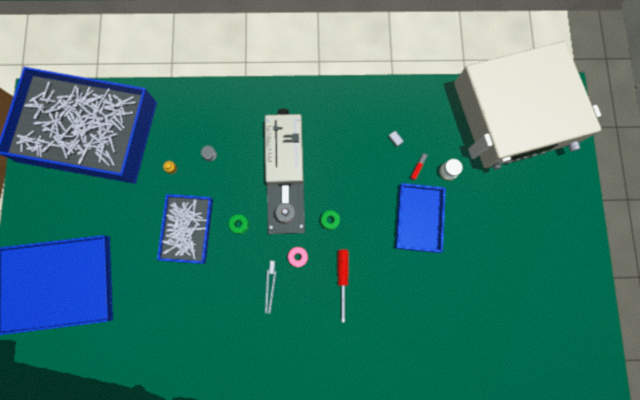

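The scene view shows the gauge with its coil-laden post at (340,190) and the housing at (395,235). The top view shows the same coil at (285,212).

Look-alikes in the top view:
- Coil: green rings at (238,224) and (330,220), and a pink ring at (298,257). The coil I want has grey flanges and stands on the post at (285,212).
- Tray: a large empty blue tray at (50,285), a pin tray at (185,230) and a large pin bin at (75,125). The tray I want is the small empty one at (420,218).

```bash
cat > h.py <<'E'
import numpy as np,cv2
def onplane(uv,r,z,T=None):
    T=r["world_from_camera"] if T is None else T
    uv=np.atleast_2d(np.asarray(uv,float)); d=np.c_[uv,np.ones(len(uv))]@np.linalg.inv(r["mtx"]).T@T[:3,:3].T
    return T[:3,3]+d*((z-T[2,3])/d[:,2])[:,None]
def rect(mask,r,z,lo,hi,T=None):
    out=[]
    for c in cv2.findContours(mask.astype(np.uint8),cv2.RETR_EXTERNAL,cv2.CHAIN_APPROX_NONE)[0]:
        a=cv2.contourArea(c)
        if lo<a<hi:
            P=onplane(c[:,0],r,z,T)[:,:2]; (x,y),(w,h),an=cv2.minAreaRect((P*1000).astype(np.float32))
            out.append((np.round(c[:,0].mean(0)),a,round(x,1),round(y,1),round(w,1),round(h,1),round(an,2)))
    return out
E
python3 - <<'E'
from h import *
for n in("top","scene"):
    r=dict(np.load(f"{n}0.npz")); c=r["color"].astype(int); R,G,B=c[...,0],c[...,1],c[...,2]
    print(n,"blue");[print(x) for x in rect((B>90)&(B>1.8*R)&(B>1.8*G),r,.025,800,9000)]
    g=(c.min(2)>130)&(c.max(2)-c.min(2)<35)
    print("grey");[print(x) for x in rect(g,r,.05,800,6000)]
    z=r["range_z"]; v,u=np.mgrid[:400,:640]
    P=np.stack([(u-r["mtx"][0,2])*z/r["mtx"][0,0],(v-r["mtx"][1,2])*z/r["mtx"][1,1],z],-1)@r["world_from_camera"][:3,:3].T+r["world_from_camera"][:3,3]
    if n=="top": s=np.s_[195:235,265:305]
    else: s=np.s_[165:215,315:365]
    Z=P[s][...,2]; m=(Z>.047)&(Z<.056)&(r["range_z"][s]>0)
    p=P[s][m]; print("coil top",len(p),cv2.minEnclosingCircle((p[:,:2]*1000).astype(np.float32)),p.mean(0),Z.max())
    cr=c[95:245,235:345] if n=="top" else c[165:285,305:445]
    cv2.imwrite(f"pics/{n}_crop.png",cv2.resize(cr[...,::-1].astype(np.uint8),None,fx=4,fy=4,interpolation=cv2.INTER_CUBIC))
E
python3 - <<'E'
import cv2,numpy as np
a=cv2.imread("pics/top_crop.png");b=cv2.imread("pics/scene_crop.png")
a=cv2.resize(a,(330,450));b=cv2.resize(b,(470,403));o=np.zeros((450,800,3),np.uint8);o[:,:330]=a;o[:403,330:]=b;cv2.imwrite("pics/crops.png",o)
E
```

```text
top blue
(array([184., 229.]), 3055.0, 546.0, 293.2, 114.1, 160.0, 84.79)
(array([421., 218.]), 2912.0, 561.9, -276.5, 112.8, 161.5, 83.18)
grey
(array([183., 229.]), 1215.5, 543.2, 287.0, 90.6, 136.1, 83.96)
(array([283., 148.]), 2360.0, 736.1, 54.5, 168.8, 89.9, 0.97)
(array([ 73., 122.]), 4197.5, 807.9, 562.5, 262.5, 196.4, 78.39)
coil top 223 ((576.6299438476562, 53.3852653503418), 22.574399948120117) [0.57631995 0.05355848 0.05246729] 1.0971657609578487
scene blue
(array([229., 291.]), 3908.0, 566.7, -278.9, 109.8, 167.1, 83.11)
(array([395., 133.]), 2401.0, 549.6, 286.7, 123.9, 167.9, 84.87)
(array([427.,  50.]), 4844.5, 422.8, 592.9, 209.6, 289.5, 5.8)
grey
(array([389., 229.]), 2846.5, 714.8, 52.2, 212.6, 89.2, 0.67)
(array([542., 117.]), 2889.0, 799.3, 570.3, 261.2, 199.4, 76.84)
(array([577.,  60.]), 818.0, 767.1, 816.7, 128.7, 81.6, 81.0)
(array([611.,  16.]), 1269.0, 741.5, 1066.5, 103.8, 228.4, 3.08)
(array([70., 26.]), 860.5, -388.7, -67.1, 67.6, 275.9, 78.26)
coil top 240 ((607.20751953125, 49.254051208496094), 53.868709564208984) [0.58136364 0.05052262 0.05198838] 0.9489122845085882
```

View pics/crops.png

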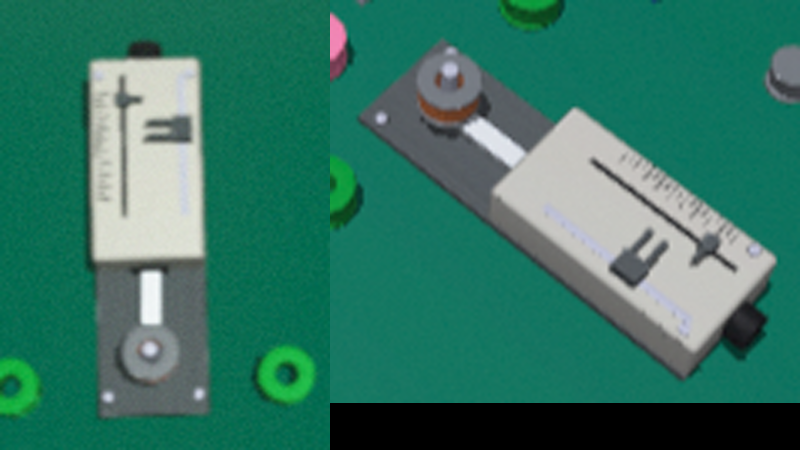

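The crop confirms the target: a grey-flanged copper coil on the post at top (285,212). The pointer stands at top (277,128), with the marker prongs beside and below it. The coil centre measures (0.577, 0.053) and the tray (0.562, -0.277), and both sizes match the description. I'm turning the wrist and moving over now.

```bash
python3 -m jog '[[1,0,0,0,-0.13],[1,0,0,0,-0.13],[1,0,0,0,-0.13],[1,-0.7,-1,0,0],[1,-0.7,-1,0,0],[1,-0.7,-1,0,0],[1,-0.7,-1,0,0],[1,-0.7,-1,0,0],[1,-0.7,-1,0,0],[1,-0.7,-1,0,0],[1,-0.7,-1,0,0],[1,-0.7,-1,0,0]]'
```

```text
time_s: 1.1
tool_pos: [0.3143, 0.4443, 0.2392]
tool_rot: [-180.0, -0.0, -178.9]
force: [-0.5, -0.8, -0.3]
grip_width: 0.0867
grasp_force: 0.0
```

```bash
python3 -m jog '[[1,-0.7,-1,0,0],[1,-0.7,-1,0,0],[1,-0.7,-1,0,0],[1,-0.7,-1,0,0],[1,-0.7,-1,0,0],[1,-0.7,-1,0,0],[1,-0.7,-1,0,0],[1,-0.7,-1,0,0],[1,-0.7,-1,0,0],[1,-0.7,-1,0,0],[1,0,0,0,0],[1,0,0,0,0]]'
```

```text
time_s: 2.1
tool_pos: [0.4581, 0.2467, 0.2392]
tool_rot: [-180.0, -0.0, -179.1]
force: [-0.3, -0.2, -0.0]
grip_width: 0.0872
grasp_force: 0.0
```

```bash
python3 -m jog '[[1,-0.6,-0.97,0,0],[1,-0.6,-0.97,0,0],[1,-0.6,-0.97,0,0],[1,-0.6,-0.97,0,0],[1,-0.6,-0.97,0,0],[1,-0.6,-0.97,0,0],[1,-0.6,-0.97,0,0],[1,-0.6,-0.97,0,0],[1,-0.6,-0.97,0,0],[1,-0.6,-0.97,0,0],[1,0,0,0,0],[1,0,0,0,0]]'
cat >> h.py <<'E'
def wrist(name):
    from cell import env,read_camera
    from scipy.spatial.transform import Rotation as Ro
    o=env.get_obs(); r=read_camera("wrist"); T=np.eye(4)
    T[:3,:3]=Ro.from_euler("xyz",o["tool_rot"],degrees=True).as_matrix(); T[:3,3]=o["tool_pos"]
    r["world_from_camera"]=T@r["T_tool_cam"]; np.savez(name+".npz",**r); cv2.imwrite(f"pics/{name}.png",r["color"][...,::-1]); return r,o
def cloud(r):
    z=r["range_z"]; v,u=np.mgrid[:400,:640]; m=r["mtx"]; W=r["world_from_camera"]
    return np.stack([(u-m[0,2])*z/m[0,0],(v-m[1,2])*z/m[1,1],z],-1)@W[:3,:3].T+W[:3,3]
E
python3 - <<'E'
from h import *
r,o=wrist("w1"); print(o["tool_pos"],r["world_from_camera"].round(3).tolist())
E
```

```text
time_s: 3.1
tool_pos: [0.581, 0.0565, 0.2391]
tool_rot: [180.0, -0.1, -179.0]
force: [0.2, 0.3, -0.2]
grip_width: 0.0868
grasp_force: 0.0
[0.58102689 0.05654924 0.23906095] [[-0.017, 0.966, 0.26, 0.509], [1.0, 0.017, 0.005, 0.055], [0.0, 0.26, -0.966, 0.385], [0.0, 0.0, 0.0, 1.0]]
```

View pics/w1.png

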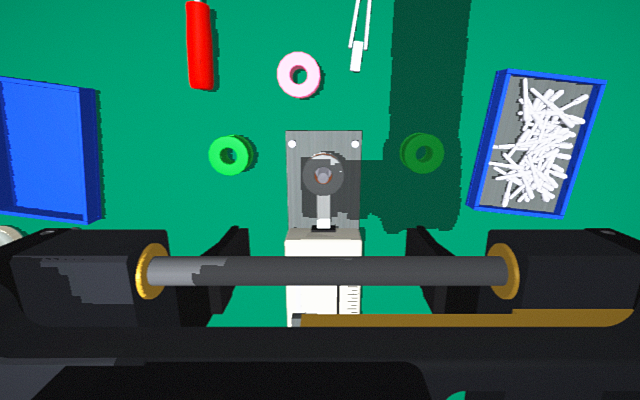

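The wrist view shows the coil on the post at (323,173), the base plate around it, and the tray on the left at (50,150). The housing is partly hidden behind the gripper.

```bash
python3 - <<'E'
from h import *
r=dict(np.load("w1.npz")); P=cloud(r); z=r["range_z"]; s=np.s_[140:215,285:365]; p=P[s][z[s]>0]
q=p[(p[:,2]>.049)&(p[:,2]<.055)]; print("coil",len(q),cv2.minEnclosingCircle((q[:,:2]*1000).astype(np.float32)),q[:,2].mean())
q=p[(p[:,2]>.059)&(p[:,2]<.07)]; print("post",len(q),q.mean(0) if len(q) else 0)
# base plate near edge/sides at z .008
q=p[(abs(p[:,2]-.008)<.004)]; print("base y",np.percentile(q[:,1],[1,99]),"xmin",q[:,0].min())
c=r["color"].astype(int);B=c[...,2]
for x in rect((B>90)&(B>1.8*c[...,0])&(B>1.8*c[...,1]),r,.025,1500,90000): print(x)
# bright end of the post pixel
g=c[150:200,305:345]; 
for row in g[10:38:3,4:36:2].sum(2)//3: print(row)
E
```

```text
coil 1148 ((574.6676025390625, 51.79193115234375), 22.95644760131836) 0.05239567338904685
post 109 [0.57403402 0.05169338 0.06493209]
base y [0.00764387 0.09620352] xmin 0.5400893140226105
(array([ 48., 151.]), 13248.5, 561.3, -267.0, 120.2, 160.4, 83.08)
(array([534., 141.]), 14843.5, 543.8, 288.3, 121.3, 159.7, 84.72)
[ 96 102 100  97 102  99  99 102  98  98  95 223 219 218 161  82]
[102 105 103 107  99 105 104 104 101 103 102 222 219 120 118 107]
[102 104 103 105 101  98  95  94  98  99 100  98 100 103 101 102]
[104 106 105  99 142 137 131 131 130 137 112 100 101 102 101  99]
[104 104  94 141 164 122 127 132 134 122 172 118 102 103 101 109]
[104 101  97  85 155 164 177 174 172 147 162  90 100 103  99 101]
[102 103 100  86 123 169 168 166 166 167  89  91 103 102 104 101]
[101 102 104  99  92 149 168 164 166 128  90 103 103 101 103 102]
[105 102 101 102 104 105  99  98  98 100 105 102 103 100 100 103]
[ 97 102  99 102 103 102 106 103 104 102 100 102 105 102 103  92]
```

```bash
python3 -m jog '[[0.75,0.3,-0.22,0,0],[0.75,0,0,1,0],[0.75,0,0,1,0],[0.75,0,0,1,0],[0.75,0,0,1,0],[0.75,0,0,1,0],[0.75,0,0,1,0],[0.75,0,0,1,0],[0.75,0,0,0.9,0],[0.75,0,0,0,0],[0.75,0,0,0,0]]' 15
python3 - <<'E'
from h import *
r,o=wrist("w2"); print(o["tool_pos"],o["force"])
P=cloud(r); z=r["range_z"]; p=P[z>0]
p=p[(abs(p[:,0]-.575)<.04)&(abs(p[:,1]-.052)<.04)]
q=p[(p[:,2]>.049)&(p[:,2]<.055)]; print("coil",len(q),cv2.minEnclosingCircle((q[:,:2]*1000).astype(np.float32)) if len(q) else 0)
q=p[(p[:,2]>.061)&(p[:,2]<.068)]; print("post",len(q),q.mean(0) if len(q) else 0)
E
```

```text
time_s: 4.07
tool_pos: [0.5738, 0.0532, 0.081]
tool_rot: [180.0, -0.1, -178.8]
force: [0.3, -0.1, 0.7]
grip_width: 0.0652
grasp_force: 0.0
[0.5738038  0.05318111 0.08104197] [ 0.34049646 -0.12101565  0.7049138 ]
coil 2714 ((574.7581787109375, 51.53028869628906), 22.91447639465332)
post 485 [0.57176218 0.05128664 0.06523912]
```

```bash
python3 -m jog '[[0.7,-0.05,-0.08,0.75,0],[0.7,0,0,0.75,0],[0.7,0,0,0.65,0],[0.7,0,0,0,0],[0.5,0,0,0,0],[0.4,0,0,0,0],[0.4,0,0,0,0],[0.4,0,0,0,0],[0.4,0,0,0,0],[0.4,0,0,0,0]]' 15
```

```text
time_s: 4.95
tool_pos: [0.577, 0.0507, 0.0396]
tool_rot: [180.0, 0.1, -178.9]
force: [-0.7, 0.4, 3.9]
grip_width: 0.0445
grasp_force: 14.9
```

```bash
python3 -m jog '[[0.4,0,0,-0.3,0],[0.4,0,0,-0.5,0],[0.4,0,0,-0.5,0],[0.4,0,0,-0.5,0],[0.4,0,0,-0.8,0],[0.4,0,0,-0.8,0],[0.4,0,0,-1,0],[0.4,0,0,-0.3,0],[0.4,0,0,0,0]]'
python3 - <<'E'
from h import *
r,o=wrist("w3"); print(o["tool_pos"],o["force"],o["grip_width"])
P=cloud(r); z=r["range_z"]; p=P[z>0]
c=p[(abs(p[:,0]-.577)<.06)&(abs(p[:,1]-.052)<.03)]
print(np.histogram(c[:,2],bins=np.arange(0,.22,.01)))
from cell import read_camera
t=read_camera("top"); np.savez("top1.npz",**t)
s=t["color"][60:260,235:440]; cv2.imwrite("pics/top1c.png",cv2.resize(s[...,::-1],None,fx=2.9,fy=2.9,interpolation=cv2.INTER_CUBIC))
E
```

```text
time_s: 5.7
tool_pos: [0.5778, 0.0505, 0.1352]
tool_rot: [179.9, 0.3, -178.9]
force: [0.3, -0.5, -1.3]
grip_width: 0.0445
grasp_force: 15.0
[0.57783643 0.05051988 0.13522709] [ 0.31954688 -0.52234575 -1.28623657] 0.044458898651883724
(array([4749,  115,  627,   44,   48,   53,   38,    0,    0,    0,    0,
         27,  892,  726, 4135,  208,  875,  377,  482,  982, 7896]), array([0.  , 0.01, 0.02, 0.03, 0.04, 0.05, 0.06, 0.07, 0.08, 0.09, 0.1 ,
       0.11, 0.12, 0.13, 0.14, 0.15, 0.16, 0.17, 0.18, 0.19, 0.2 , 0.21]))
```

View pics/w3.png

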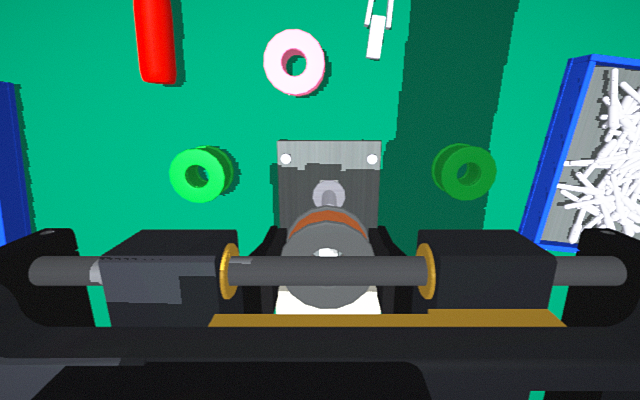

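The wrist view shows the coil held between the fingers at (330,265) and the bare post at (330,195). Next is the tray.

```bash
python3 -m jog '[[0.4,0,-0.4,0,0],[0.4,0,-0.8,0,0],[0.4,0.1,-1,0,0],[0.4,0.1,-1,0,0],[0.4,0.1,-1,0,0],[0.4,0.1,-1,0,0],[0.4,0.1,-1,0,0],[0.4,0.1,-1,0,0],[0.4,0.1,-1,0,0],[0.4,0.1,-1,0,0],[0.4,0.1,-1,0,0],[0.4,0.1,-1,0,0]]'
```

```text
time_s: 6.8
tool_pos: [0.5591, -0.1754, 0.1312]
tool_rot: [180.0, -0.1, -179.0]
force: [0.4, 0.3, -1.6]
grip_width: 0.0449
grasp_force: 15.0
```

```bash
python3 -m jog '[[0.4,0.1,-1,0,0],[0.4,0.1,-1,0,0],[0.4,0,-1,0,0],[0.4,0,-1,0,0],[0.4,0,-0.7,0,0],[0.4,0,-0.3,0,0],[0.4,0,0,0,0],[0.4,0,0,0,0]]'
python3 - <<'E'
from h import *
r,o=wrist("w4"); print(o["tool_pos"],o["force"],o["grip_width"])
c=r["color"].astype(int);B=c[...,2];m=(B>90)&(B>1.8*c[...,0])&(B>1.8*c[...,1])
P=cloud(r); z=r["range_z"]; p=P[m&(z>0)]; p=p[(p[:,2]>.02)&(p[:,2]<.03)]
print(np.percentile(p,[1,99],axis=0).round(3))
E
```

```text
time_s: 7.47
tool_pos: [0.5577, -0.2735, 0.1316]
tool_rot: [179.9, -0.1, -179.0]
force: [-0.9, 1.2, -1.1]
grip_width: 0.0448
grasp_force: 15.0
[ 0.55768057 -0.27348301  0.13163421] [-0.93938613  1.23302625 -1.14268255] 0.044775305278386135
[[ 0.477 -0.335  0.02 ]
 [ 0.643 -0.217  0.027]]
```

```bash
python3 -m jog '[[0.4,0,0,0.7,0],[0.4,0,0,0.9,0],[0.4,0,0,0.9,0],[0.4,0,0,0.9,0],[0.4,0,0,0.7,0],[0.4,0,0,0.5,0],[0.4,0,0,0.4,0],[0.4,0,0,0.2,0],[0.4,0,0,0.1,0],[0.4,0,0,0,0],[0.4,0,0,0,0]]'
```

```text
time_s: 8.43
tool_pos: [0.5587, -0.2743, 0.0273]
tool_rot: [-180.0, 0.1, -178.9]
force: [0.6, -0.4, -2.0]
grip_width: 0.0447
grasp_force: 15.0
```

```bash
python3 -m jog '[[0.4,0,0,0.06,0],[0.4,0,0,0.06,0],[0.4,0,0,0.05,0],[0.4,0,0,0,0],[0.4,0,0,0,0]]'
```

```text
time_s: 8.85
tool_pos: [0.5582, -0.2739, 0.0232]
tool_rot: [180.0, 0.0, -178.9]
force: [-0.1, -0.3, -0.7]
grip_width: 0.0446
grasp_force: 15.0
```

Still free of the floor by force, with the tips about 1 mm above it. Releasing gently, then up.

```bash
python3 -m jog '[[0.4,0,0,0.03,0],[0.55,0,0,0,0],[0.6,0,0,0,0],[0.65,0,0,0,0],[0.65,0,0,0,0],[0.65,0,0,-0.3,0],[0.65,0,0,-0.8,0],[0.65,0,0,-1,0],[0.65,0,0,-1,0],[0.65,0,0,-1,0],[0.65,0,0,-1,0],[0.65,0,0,-1,0]]'
python3 - <<'E'
from h import *
from cell import read_camera
t=read_camera("top"); np.savez("top2.npz",**t)
a=cv2.resize(t["color"][95:245,235:345],None,fx=4,fy=4,interpolation=cv2.INTER_CUBIC)
r,o=wrist("w5"); print(o["tool_pos"])
P=cloud(r); z=r["range_z"]; p=P[z>0]
p=p[(abs(p[:,0]-.56)<.05)&(abs(p[:,1]+.275)<.035)]
print(np.histogram(p[:,2],bins=np.arange(0,.06,.004)))
q=p[(p[:,2]>.029)&(p[:,2]<.038)]
if len(q): print(cv2.minEnclosingCircle((q[:,:2]*1000).astype(np.float32)),np.percentile(q[:,2],[5,50,95]))
E
```

```text
time_s: 9.85
tool_pos: [0.5581, -0.2741, 0.1462]
tool_rot: [-180.0, 0.0, -179.0]
force: [-0.2, -0.4, -0.1]
grip_width: 0.0565
grasp_force: 0.0
[ 0.56035381 -0.27536334  0.15062938]
(array([  81, 5356,  125,   51,   48,   34,   38,   67, 1684,    0,    0,
          0,    0,    0]), array([0.   , 0.004, 0.008, 0.012, 0.016, 0.02 , 0.024, 0.028, 0.032,
       0.036, 0.04 , 0.044, 0.048, 0.052, 0.056]))
((555.8278198242188, -273.9120178222656), 22.853601455688477) [0.03220761 0.03339747 0.03451907]
```

Coil is flat in the tray (top at z 33 everywhere, centre (0.556, -0.274)). Next I want a close look at the scale from above the housing.

```bash
python3 -m jog '[[0.65,-0.7,0.96,0,0],[0.65,-0.7,0.96,0,0],[0.65,-0.7,0.96,0,0],[0.65,-0.7,0.96,0,0],[0.65,-0.7,0.96,0,0],[0.65,-0.7,0.96,0,0],[0.65,-0.7,0.96,0,0],[0.65,-0.7,0.96,0,0],[0.65,-0.7,0.96,0,0],[0.65,-0.7,0.96,0,0],[0.65,-0.7,0.96,0,0],[0.65,-0.7,0.96,0,0]]'
```

```text
time_s: 10.95
tool_pos: [0.722, -0.0394, 0.1436]
tool_rot: [180.0, -0.1, -178.9]
force: [-0.0, 0.1, 0.5]
grip_width: 0.0569
grasp_force: 0.0
```

```bash
python3 -m jog '[[0.65,-0.7,0.96,0,0],[0.65,-0.7,0.96,0,0],[0.65,-0.7,0.96,0,0],[0.65,-0.7,0.96,0,0],[0.65,-0.7,0.96,0,0],[0.65,0,0,0,0],[0.65,0,0,0,0]]'
python3 - <<'E'
from h import *
r,o=wrist("w6"); print(o["tool_pos"])
E
```

```text
time_s: 11.53
tool_pos: [0.7899, 0.0592, 0.1427]
tool_rot: [180.0, -0.1, -178.8]
force: [-0.7, -0.7, -0.5]
grip_width: 0.0566
grasp_force: 0.0
[0.78993861 0.05915369 0.1427068 ]
```

View pics/w6.png

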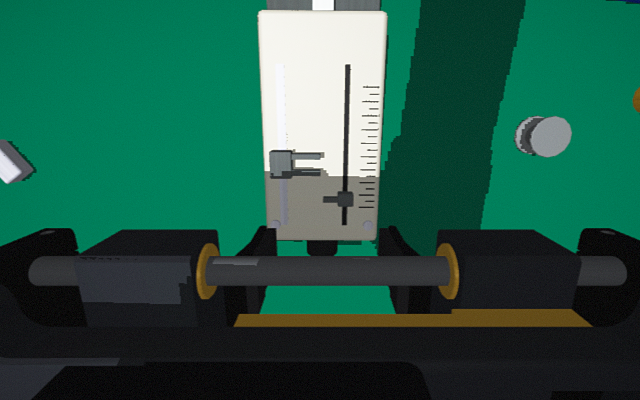

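The wrist view shows the pointer's body at (345,199) with its tip at (323,199). The marker prongs are at rows 155 and 172, with tips at x≈322.

```bash
cat >> h.py <<'E'
E
python3 - <<'E'
from h import *
r=dict(np.load("w6.npz")); g=r["color"].astype(int).sum(2)//3
for v in range(146,208): print(v,g[v,312:334:2], end="\n" if v%2 else "  ")
P=cloud(r); print(P[199,[326,330,345],2],P[155,[312,318],2],P[172,[312,318],2])
for v in (155.5,163.5,172,199): print(v,onplane([[322,v]],r,.058)*1000)
print(onplane([[258,12],[387,12]],r,.05)*1000, onplane([[265,236],[378,240]],r,.05)*1000)
E
```

```text
146 [241 241 241 241 242 241 240 241 240 241 240]  147 [240 241 241 241 241 241 241 240 240 241 241]
148 [241 241 241 241 241 241 241 241 240 240 241]  149 [242 242 242 242 241 240 241 240 242 241 241]
150 [245 245 244 245 244 243 241 241 241 240 241]  151 [252 253 253 252 252 251 245 241 240 241 240]
152 [147 149 146 147 147 142 202 242 240 240 241]  153 [ 58  60  61  59  87 120 193 241 241 239 241]
154 [ 99  98  99  87  86 127 194 243 240 241 241]  155 [122 124 122 124 109 124 196 243 241 240 240]
156 [122 124 124 124 107 121 193 243 241 240 240]  157 [121 123 119 121 109 137 199 242 241 240 241]
158 [116 118 113 107 186 252 244 240 241 240 240]  159 [165 152 136 133 210 245 242 241 241 241 240]
160 [250 250 251 250 245 241 240 241 240 240 239]  161 [243 244 245 245 242 241 241 241 240 241 240]
162 [241 241 241 241 241 241 239 240 240 239 239]  163 [241 241 241 241 241 239 239 240 240 239 240]
164 [241 241 240 241 241 239 240 240 240 240 240]  165 [244 241 241 241 241 240 240 239 240 240 239]
166 [249 247 244 244 244 243 239 240 239 240 240]  167 [151 253 253 253 252 247 242 241 24
[... 1775 characters left out ...]
3]  203 [127 128 125 127 127 127 128 130 128 129 130]
204 [127 127 129 125 130 127 129 131 130 130 131]  205 [129 130 126 127 127 131 126 125 127 129 129]
206 [127 127 126 123 129 126 127 128 128 129 126]  207 [128 123 129 128 129 129 126 126 129 126 126]
[0.06091214 0.06038275 0.06117446] [0.06119004 0.06161567] [0.0612925  0.06210799]
155.5 [[748.54248987  54.13261735  58.        ]]
163.5 [[754.45272969  54.23521627  58.        ]]
172 [[760.81888161  54.3457296   58.        ]]
199 [[781.65406206  54.7074183   58.        ]]
[[653.10183941   8.89727402  50.        ]
 [651.19395297  96.46761963  50.        ]] [[816.06694923   8.83144779  50.        ]
 [817.59988055 100.92115839  50.        ]]
```

```bash
cat >> h.py <<'E'
XS=np.arange(730,800,.5)
def prof(imgs,r,y0,y1,yaw=1.0,z=.058):
    g=np.mean([i.astype(float).mean(2) for i in imgs],0); T=np.linalg.inv(r["world_from_camera"]); out=[]
    for y in np.arange(y0,y1,.5):
        yy=y+(XS-765)*np.tan(np.radians(yaw))
        p=np.c_[XS/1000,yy/1000,np.full(len(XS),z),np.ones(len(XS))]@T.T[:,:3]; p=p@r["mtx"].T; p=(p[:,:2]/p[:,2:]).astype(np.float32)
        out.append(cv2.remap(g.astype(np.float32),p[None,:,0],p[None,:,1],cv2.INTER_LINEAR)[0])
    return np.mean(out,0)
E
python3 - <<'E'
from h import *
for n in ("top0","top2","scene0"):
    r=dict(np.load(n+".npz"))
    for b in ((44,53),(58,66)): 
        p=prof([r["color"]],r,*b); print(n,b); print(p[::4].astype(int))
E
```

```text
top0 (44, 53)
[214 214 214 213 213 214 213 204 163 115  90 106 154 179 165 125  88 108
 153 189 208 210 213 213 212 211 212 210 210 211 210 210 209 210 211]
top0 (58, 66)
[213 213 213 214 214 213 214 212 210 207 207 211 211 211 211 210 209 212
 212 212 212 213 213 207 184 141 103 111 148 191 208 210 211 211 210]
top2 (44, 53)
[226 227 225 226 226 226 226 219 176 125  98 116 164 193 178 137  98 117
 164 201 220 224 225 224 223 224 223 224 224 223 223 223 223 223 222]
top2 (58, 66)
[226 225 225 226 226 226 226 226 223 220 221 224 225 224 223 222 223 224
 224 224 224 224 225 220 197 152 109 120 158 203 222 224 223 223 224]
scene0 (44, 53)
[195 196 196 196 196 196 196 196 189 150  98  88 147 191 187 145  96  88
 137 190 195 195 195 196 196 195 191 182 187 193 195 195 196 196 196]
scene0 (58, 66)
[190 191 190 189 191 191 189 188 188 190 192 190 189 189 190 192 190 190
 189 190 192 192 191 190 179 140 101  81  85 139 180 188 190 191 190]
```

Both fixed cameras agree: notch at ≈756–757 and pointer at ≈783, so 26 mm of travel, and the wrist view gives the same figure. Back to the post.

```bash
python3 -m jog '[[0.5,1,-0.17,0,0],[0.5,1,0,0,0],[0.5,1,0,0,0],[0.5,1,0,0,0],[0.5,1,0,0,0],[0.5,1,0,0,0],[0.5,1,0,0,0],[0.5,1,0,0,0],[0.5,1,0,0,0],[0.5,1,0,0,0],[0.5,0.7,0,0,0],[0.5,0,0,0,0]]'
python3 - <<'E'
from h import *
r,o=wrist("w7"); print(o["tool_pos"],o["tool_rot"])
P=cloud(r); z=r["range_z"]; p=P[z>0]; p=p[(abs(p[:,0]-.575)<.03)&(abs(p[:,1]-.052)<.03)]
q=p[(p[:,2]>.0635)&(p[:,2]<.068)]; print("post",len(q),q.mean(0),cv2.minEnclosingCircle((q[:,:2]*1000).astype(np.float32)))
q=p[(p[:,2]>.022)&(p[:,2]<.026)]; print("flange",len(q),cv2.minEnclosingCircle((q[:,:2]*1000).astype(np.float32)))
E
```

```text
time_s: 12.58
tool_pos: [0.573, 0.0476, 0.1444]
tool_rot: [179.9, -0.1, -179.1]
force: [0.6, 0.1, 0.3]
grip_width: 0.0435
grasp_force: 0.0
[0.57298609 0.04761058 0.14440252] [ 1.79946644e+02 -1.36852632e-01 -1.79070699e+02]
post 180 [0.57435265 0.05148905 0.06539373] ((574.5148315429688, 51.605594635009766), 5.907781600952148)
flange 482 ((578.8223266601562, 50.62733459472656), 17.906097412109375)
```

```bash
python3 -m jog '[[0.5,-0.12,0.17,0,0],[0.5,0,0,0.9,0],[0.5,0,0,1,0],[0.5,0,0,0,0],[0.5,0,0,0,0]]'
python3 - <<'E'
from h import *
r,o=wrist("w8"); print(o["tool_pos"],o["tool_rot"])
P=cloud(r); z=r["range_z"]; p=P[z>0]; p=p[(abs(p[:,0]-.575)<.03)&(abs(p[:,1]-.052)<.03)]
q=p[(p[:,2]>.0635)&(p[:,2]<.068)]; print("post",len(q),q.mean(0),cv2.minEnclosingCircle((q[:,:2]*1000).astype(np.float32)))
E
```

```text
time_s: 13.05
tool_pos: [0.5784, 0.0525, 0.1056]
tool_rot: [-179.9, -0.1, -179.0]
force: [0.0, -0.1, 0.7]
grip_width: 0.0433
grasp_force: 0.0
[0.57841545 0.05245779 0.10563558] [-1.79936276e+02 -1.21172297e-01 -1.78969967e+02]
post 255 [0.57433873 0.0514998  0.06534265] ((574.5576171875, 51.37438201904297), 5.984168529510498)
```

```bash
python3 -m jog '[[0.5,0.13,-0.05,0.8,0],[0.5,0,0,0.9,0],[0.5,0,0,0.8,0],[0.5,0,0,0.4,0],[0.3,0,0,0,0],[0.15,0,0,0,0],[0,0,0,0,0],[0,0,0,0,0],[0,0,0,0,0],[0,0,0,0,0]]' 10
```

```text
time_s: 13.93
tool_pos: [0.5765, 0.0518, 0.0493]
tool_rot: [180.0, 0.1, -178.9]
force: [-0.6, -4.4, 1.2]
grip_width: 0.0117
grasp_force: 10.4
```

```bash
python3 -m jog '[[0,0,-0.03,0,0],[0,0,0,0,0],[0,0,0,0,0],[0,0,0,0,0]]' 45
```

```text
time_s: 14.27
tool_pos: [0.5765, 0.0517, 0.0492]
tool_rot: [180.0, 0.1, -178.9]
force: [-0.0, 1.6, 5.5]
grip_width: 0.011
grasp_force: 45.0
```

```bash
python3 -m jog '[[0,0.05,0,0,0],[0,0.1,0,0,0],[0,0.1,0,0,0],[0,0.1,0,0,0],[0,0.1,0,0,0],[0,0.05,0,0,0],[0,0,0,0,0]]'
cat > look.py <<'E'
from h import *
from cell import env,read_camera
o=env.get_obs(); print(o["tool_pos"].round(4),o["force"].round(1))
def cent(p,lo,hi):
    m=(XS>=lo)&(XS<=hi); w=np.clip(np.percentile(p,80)-25-p,0,None)*m
    k=XS[np.argmax(w)]; w=w*(abs(XS-k)<=5); return (w*XS).sum()/w.sum()
for n in ("top","scene"):
    rs=[read_camera(n) for _ in range(2)]; I=[q["color"] for q in rs]; r=rs[0]
    a=prof(I,r,44,53); b=prof(I,r,58,66); m=(XS<756.7)
    n1=cent(a,740,756.3); n2=cent(a,757,770); t=cent(b,735,795); print(n,"notch",round((n1+n2)/2,2),"pitch",round(n2-n1,2),"tip",round(t,2),"left",round(t-(n1+n2)/2,2)); 
E
python3 look.py
```

```text
time_s: 14.85
tool_pos: [0.5684, 0.0516, 0.0493]
tool_rot: [180.0, 0.3, -178.9]
force: [6.0, 2.5, 1.1]
grip_width: 0.0108
grasp_force: 45.0
[0.5684 0.0516 0.0493] [6.  2.5 1.1]
top notch 756.22 pitch 12.14 tip 782.84 left 26.61
scene notch 757.12 pitch 12.06 tip 784.2 left 27.08
```

```bash
python3 -m jog '[[0,0.05,0,0,0],[0,0.1,0,0,0],[0,0.1,0,0,0],[0,0.1,0,0,0],[0,0.1,0,0,0],[0,0.05,0,0,0],[0,0,0,0,0],[0,0,0,0,0]]'; python3 look.py
```

```text
time_s: 15.72
tool_pos: [0.5591, 0.0514, 0.0493]
tool_rot: [180.0, 0.4, -178.9]
force: [9.0, 2.2, -1.4]
grip_width: 0.0109
grasp_force: 45.0
[0.5591 0.0514 0.0493] [ 9.   2.2 -1.4]
top notch 756.23 pitch 12.15 tip 780.65 left 24.42
scene notch 757.13 pitch 12.06 tip 782.12 left 25.0
```

```bash
python3 -m jog '[[0,0.05,0,0,0],[0,0.1,0,0,0],[0,0.15,0,0,0],[0,0.15,0,0,0],[0,0.15,0,0,0],[0,0.1,0,0,0],[0,0.05,0,0,0],[0,0,0,0,0],[0,0,0,0,0]]'; python3 look.py
```

```text
time_s: 16.67
tool_pos: [0.5447, 0.0512, 0.0493]
tool_rot: [180.0, 0.5, -178.9]
force: [10.0, 2.9, -4.5]
grip_width: 0.0109
grasp_force: 45.0
[0.5447 0.0512 0.0493] [10.   2.9 -4.5]
top notch 756.25 pitch 12.15 tip 766.29 left 10.04
scene notch 757.15 pitch 12.11 tip 767.89 left 10.75
```

```bash
python3 -m jog '[[0,0.05,0,0,0],[0,0.1,0,0,0],[0,0.1,0,0,0],[0,0.1,0,0,0],[0,0.05,0,0,0],[0,0,0,0,0],[0,0,0,0,0]]'; python3 look.py
```

```text
time_s: 17.45
tool_pos: [0.5371, 0.0511, 0.0494]
tool_rot: [180.0, 0.6, -178.9]
force: [12.0, 3.0, -4.7]
grip_width: 0.0105
grasp_force: 45.0
[0.5371 0.0511 0.0494] [12.   3.  -4.7]
top notch 756.21 pitch 12.16 tip 759.61 left 3.4
scene notch 757.11 pitch 12.05 tip 760.34 left 3.22
```

```bash
python3 -m jog '[[0,0.05,0,0,0],[0,0.05,0,0,0],[0,0.02,0,0,0],[0,0,0,0,0],[0,0,0,0,0]]'; python3 look.py; python3 - <<'E'
from h import *
from cell import read_camera
r=read_camera("scene")["color"][195:265,360:440]; t=read_camera("top")["color"][110:185,255:310]
o=np.zeros((560,800,3),np.uint8); a=cv2.resize(r,(460,402),interpolation=cv2.INTER_CUBIC); b=cv2.resize(t,(330,450),interpolation=cv2.INTER_CUBIC); o[:402,:460]=a; o[:450,465:795]=b
cv2.imwrite("pics/pull.png",o[...,::-1])
E
```

```text
time_s: 18.07
tool_pos: [0.535, 0.0511, 0.0494]
tool_rot: [180.0, 0.6, -178.9]
force: [12.3, 2.8, -5.1]
grip_width: 0.0108
grasp_force: 45.0
[0.535  0.0511 0.0494] [12.3  2.8 -5.1]
top notch 756.23 pitch 12.14 tip 757.21 left 0.98
scene notch 757.09 pitch 11.99 tip 758.48 left 1.39
```

View pics/pull.png

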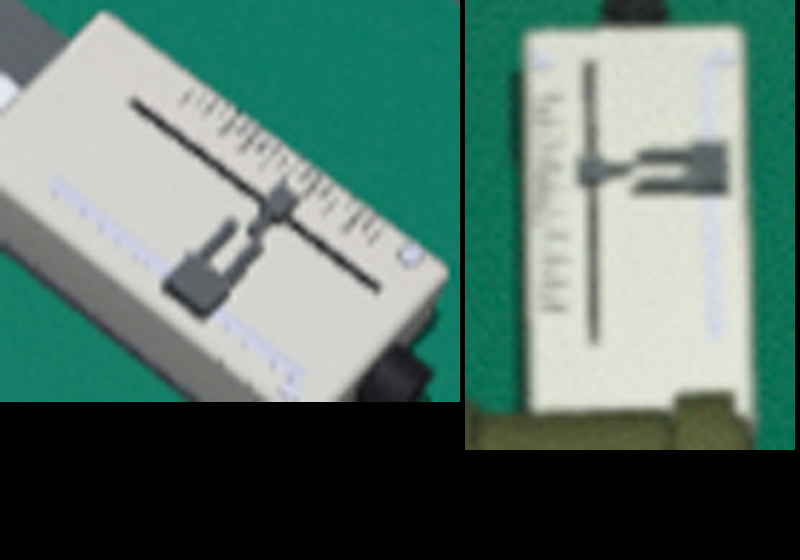

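The view shows the pointer tip entering the notch: top panel tip at row 170 between prongs at rows 155 and 187, scene panel tip at about (255,230). It is roughly 1 mm short of the middle, so I add 0.6 mm and then ease back.

```bash
python3 -m jog '[[0,0.03,0,0,0],[0,0,0,0,0],[0,0,0,0,0]]'; python3 look.py;  python3 -m jog '[[0,-0.1,0,0,0],[0,-0.15,0,0,0],[0,-0.15,0,0,0],[0,-0.15,0,0,0],[0,-0.15,0,0,0],[0,-0.15,0,0,0],[0,-0.15,0,0,0],[0,-0.15,0,0,0],[0,-0.15,0,0,0],[0,-0.15,0,0,0],[0,-0.15,0,0,0],[0,0,0,0,0]]'; python3 look.py
```

```text
time_s: 18.62
tool_pos: [0.5344, 0.0511, 0.0494]
tool_rot: [180.0, 0.6, -178.9]
force: [12.6, 2.8, -5.7]
grip_width: 0.0106
grasp_force: 45.0
[0.5344 0.0511 0.0494] [12.6  2.8 -5.7]
top notch 756.21 pitch 12.12 tip 756.89 left 0.68
scene notch 757.1 pitch 11.96 tip 757.74 left 0.64
time_s: 19.82
tool_pos: [0.5652, 0.0515, 0.0493]
tool_rot: [180.0, 0.4, -178.9]
force: [7.6, 1.7, 1.4]
grip_width: 0.0106
grasp_force: 45.0
[0.5652 0.0515 0.0493] [7.6 1.7 1.4]
top notch 756.23 pitch 12.13 tip 756.86 left 0.64
scene notch 757.1 pitch 11.97 tip 757.74 left 0.64
```

```bash
python3 -m jog '[[0,-0.1,0,0,0],[0,-0.1,0,0,0],[0,-0.1,0,0,0],[0,-0.1,0,0,0],[0,-0.06,0,0,0],[0,-0.03,0,0,0],[0,-0.03,0,0,0],[0,0,0,0,0],[0,0,0,0,0]]'
```

```text
time_s: 20.77
tool_pos: [0.5729, 0.0516, 0.0492]
tool_rot: [180.0, 0.1, -178.9]
force: [0.7, 2.3, 5.6]
grip_width: 0.0108
grasp_force: 45.0
```

```bash
python3 -m jog '[[0,-0.05,0,0,0],[0,0,0,0,0],[0,0,0,0,0]]'; python3 -m jog '[[0,-0.05,0,0,0],[0,0,0,0,0],[0,0,0,0,0]]'
```

```text
time_s: 21.02
tool_pos: [0.5739, 0.0516, 0.0492]
tool_rot: [180.0, 0.1, -178.9]
force: [2.0, 2.4, 5.9]
grip_width: 0.0104
grasp_force: 45.0
time_s: 21.27
tool_pos: [0.5749, 0.0517, 0.0492]
tool_rot: [180.0, 0.1, -178.9]
force: [1.3, 2.9, 5.5]
grip_width: 0.0104
grasp_force: 45.0
```

```bash
python3 -m jog '[[0,-0.05,0,0,0],[0,0,0,0,0],[0,0,0,0,0]]'; python3 -m jog '[[0,-0.04,0,0,0],[0,0,0,0,0],[0,0,0,0,0]]'; python3 -m jog '[[0,-0.03,0,0,0],[0,0,0,0,0],[0,0,0,0,0]]'
```

```text
time_s: 21.52
tool_pos: [0.5759, 0.0517, 0.0492]
tool_rot: [180.0, 0.1, -178.9]
force: [2.0, 1.5, 5.8]
grip_width: 0.0108
grasp_force: 45.0
time_s: 21.77
tool_pos: [0.5764, 0.0517, 0.0492]
tool_rot: [180.0, 0.0, -178.9]
force: [1.0, 2.3, 7.1]
grip_width: 0.0109
grasp_force: 45.0
time_s: 22.02
tool_pos: [0.5765, 0.0517, 0.0492]
tool_rot: [180.0, -0.0, -178.9]
force: [-0.5, 2.5, 7.6]
grip_width: 0.0108
grasp_force: 45.0
```

Home: the tool is back at its starting 0.5765 and the force has turned against the stop. Releasing, lifting, and checking with the wrist camera.

```bash
python3 -m jog '[[0,0,0,0,0],[0.2,0,0,0,0],[0.35,0,0,0,0],[0.45,0,0,0,0],[0.5,0,0,0,0],[0.5,0,0,-0.5,0],[0.5,0,0,-1,0],[0.5,0,0,-1,0],[0.5,0,0,-1,0],[0.5,0,0,-1,0],[0.5,0,0,-0.3,0],[0.5,0,0,0,0]]' 10
python3 - <<'E'
from h import *
r,o=wrist("w9"); print(o["tool_pos"])
P=cloud(r); z=r["range_z"]; p=P[z>0]; p=p[(abs(p[:,0]-.575)<.03)&(abs(p[:,1]-.052)<.03)]
q=p[(p[:,2]>.0635)&(p[:,2]<.068)]; print("post",len(q),q.mean(0))
E
python3 look.py
python3 -m jog '[[0.5,-1,0.1,0,0],[0.5,-1,0,0,0],[0.5,-1,0,0,0],[0.5,-1,0,0,0],[0.5,-1,0,0,0],[0.5,-1,0,0,0],[0.5,-1,0,0,0],[0.5,-1,0,0,0],[0.5,-1,0,0,0],[0.5,-1,0,0,0],[0.5,0,0,0,0],[0.5,0,0,0,0]]'
python3 - <<'E'
from h import *
r,o=wrist("wA"); print(o["tool_pos"])
cv2.imwrite("pics/wAc.png",cv2.resize(r["color"][130:230,250:400,::-1],None,fx=5,fy=5,interpolation=cv2.INTER_CUBIC))
E
```

```text
time_s: 23.02
tool_pos: [0.5781, 0.0512, 0.1468]
tool_rot: [179.9, 0.2, -178.9]
force: [0.0, 0.1, -0.3]
grip_width: 0.0436
grasp_force: 0.0
[0.57810569 0.05121856 0.14681279]
post 183 [0.57437892 0.05159756 0.06532492]
[0.5771 0.0512 0.1451] [-0.9 -0.1 -0.5]
top notch 759.39 pitch 16.26 tip 774.2 left 14.81
scene notch 757.1 pitch 11.96 tip 757.74 left 0.65
time_s: 24.27
tool_pos: [0.7763, 0.0566, 0.1421]
tool_rot: [-179.9, -0.2, -179.0]
force: [-0.5, 0.5, 0.2]
grip_width: 0.0434
grasp_force: 0.0
[0.77634547 0.0566021  0.14208494]
```

View pics/wAc.png

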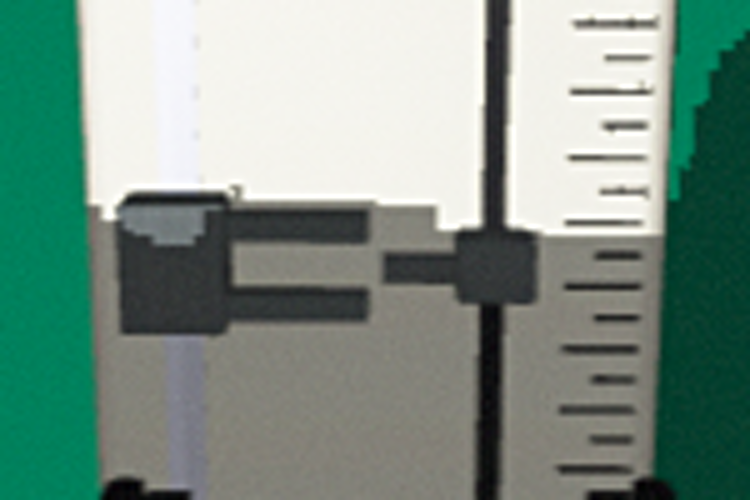

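The close-up shows the pointer arm at rows 253–283, between prongs at 207–242 and 287–320. That puts it about 0.6 mm from the middle. The post is home at its original position, the coil lies flat in the tray, and the gripper is clear.

```bash
python3 -c "
from cell import env
print(env.sign_off())"
```

```text
the job is handed in; nothing more can be done
None
```

The job is handed in: the coil lies flat in the blue tray, the pointer stands between the marker's prongs (about 0.6 mm from the middle), and the post was eased back home, all in about 24 s of the 61 s allowed.

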